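# Spot-check a circuit board with a pen thermometer

### The arm

A 7-joint arm with a two-finger parallel gripper is mounted at the origin on the work surface. World frame = base frame: x ahead of the robot, y to its left, z up, the work surface at z = 0. Lengths are in m, angles in rad, forces in N, time in s.
With the tool pointing down it reaches from about 0.4 to 0.875 m from the base axis. Payload 19.3 kg.
Tool frame: the origin (TCP) lies between the finger pads; the fingertips stand 22 mm ahead of it and the grasp point (between the pads) lies 3 mm ahead of it; z points along the fingers, y is the line along which they close (so a half turn about z gives the same grasp; the last joint's range is limited). The gripper opens to 85 mm and grips with 20 to 120 N. Pads are 22 mm wide; open, the fingers measure 114 mm over their backs; the gripper's body (76 mm by 85 mm) begins 54 mm behind the grasp point. The pads swing forward as they close: fully open they stand 13 mm farther back than shut.
Start: joints at [1.207, 0.521, -0.036, 1.599, 0.021, 1.021, -0.113], TCP at [0.181, -0.598, 0.253] pointing down, gripper open.
Joint ranges: [-2.91, 2.91], [-0.3, 2.13], [-1.5, 1.42], [0.17, 2.43], [-1.26, 4.41], [0.16, 1.93], [-2.52, 2.52]. Speed limits (rad/s): [1.89, 1.89, 2.39, 2.39, 3.01, 3.01, 3.01].

### API

Orientations are given as a unit quaternion [x, y, z, w].
In Python, from workcell import get_state, grab_frame, hand_in, trace gives the robot as it stands.
- The arm moves only by the tool move_arm, never from a script. Its argument "moves" is a list that holds one entry, the list of rows, each a list of 5 numbers: the shift along the tool's x, y, z in cm, then the turn about the tool's z in degrees, then the closure, from 0 (fully open) to 1 (shut). In form: [[[dx, dy, dz, spin, hand], ...]]. A call has 1 to 20 rows; each row is the pose to reach, as a shift and turn from the pose commanded when the call began, along the tool's axes at that moment; what a row does not reach only later rows make up. A row lasts 1/8 s, in which the tool goes at most 62.5 mm and 10.7 degrees, less where a joint would pass 70% of its speed; a pose out of reach is approached as far as the arm can. A call with a gripper value outside its range is refused whole. The fingers move at their own pace and stop on an object; "newtons" is the grip in N (left out, the last holds). Time passes only in rows, so rows that repeat a pose let the fingers close. It gives the time, the measured TCP pose, the force, the opening and the grip force at its end, in the units of the state.
- get_state(): the state, without advancing time (a new reading comes with each control period).
- grab_frame(name): name is "scene" or "top"; returns a dict with "color" (400x640x3 uint8, red, green, blue), "z_map" (400x640 float32, m along the optical axis (not along the pixel's ray), 0 where there is no reading), "K" (3x3 intrinsics, pixels), "origin" and "rotation" of the camera in the world. Camera axes: x right, y up, looking along -z (the intrinsics and any distortion apply to the point x, -y, -z); pixel columns grow to the right and rows downward; lengths in m; the calibration is good to about 2 mm. A picture is of the moment at which its call begins.
- hand_in(): hands the job in; it is judged then, once.
Trained networks look in the newest picture that a camera, given by its name, has taken for a name from the list of things; names that differ only in an ending like _2 or _b are one class to them, and where a whole thing is asked for, a point or a joint stands for the part that bears it (a point fixed in the world has none). Each returns a list of dicts, best first, with "p" (0 to 1); they miss things now and then, are a little off and sometimes report something else, mostly with a low value. They report only what shows in the picture. A call takes as long as a camera call. They do not tell look-alikes from the thing itself.
- trace(label, camera): "region" (400x640 bool, what is visible of it) and "extent" ([left, top, right, bottom] in pixels, round what is visible of it).
The state is a dict: "time_s": time; "joint_positions": joint angles; "joint_velocities": joint speeds; "joint_torque": joint torques, N m; "eef_pos": TCP position; "ee_rot": TCP orientation; "ft_force": force on the tool from outside, world axes, zero at the start; "moment": the same for the moment, N m; "gripper_width": finger opening in m; "grasp_force": force on a finger pad.
Only numpy, scipy, OpenCV 4.12 (cv2) and the standard library are available. Lean on these libraries where they do the work, as an engineer would, in place of code of your own. Each camera call takes 0.05 s, during which the arm holds its last target. There are 200 camera calls.

### The job

Draw the orange pen-shaped infrared thermometer out of its white tube stand and aim its black tip squarely at the yellow dot on the green circuit board, from about 5 cm away, keeping it still there for two seconds without touching or shifting the board or its holder. Then put it back tip-down in its tube, pushing it fully down before you let go. Leave the blue board and everything else on the bench where it is.

Things in the scene. Friction and masses are not known exactly. Their poses are not given: they have to be found in the camera images.
- pen: Pen infrared thermometer, 175 mm long, 80 g, round. Origin: centre of the tip's end face (lens); +z runs from tip to butt, it looks along -z. From the tip: black shaft, 14 mm diameter (end chamfered to 10 mm), to 108 mm; orange handle: cone from 18 mm to 26 mm diameter at 116 mm, straight 26 mm from 116 to 170 mm (grip here), butt at 175 mm. Starts standing tip-down, upright, in the stand's tube.
- beam (a point): Point on the pen's line of sight, 50 mm ahead of the tip (0, 0, -50 mm in the pen's frame); axes as the pen's. At the right distance it lies on the yellow dot.
- stand: Heavy fixed tube stand: grey foot disc of 100 mm diameter, 15 mm high, carrying an upright white tube whose mouth is 110 mm above the bench. Bore 18 mm in diameter, flaring to about 30 mm over the top 12 mm. Origin at the centre of the underside, on the tube's axis; z up.
- stand_floor (a point): Centre of the tube's inner floor, 20 mm above the bench (bore 90 mm deep from the mouth); axes as the stand's, z up. The pen's tip rests here when fully down, leaving the handle's straight part 136 to 190 mm above the bench.
- green_spot (a point): Centre of the yellow dot (20 mm diameter) on the square black 30 mm chip of the green board. z is the board's outward normal: up when the board is level, leaning towards the holder's -x (robot side) as the board is tilted, 0.12 to 0.45 rad from vertical; x and y lie in the board. Board parts rise at most 6 mm above the dot.
- vise_green: Fixed holder of the green board: dark base plate 120 x 120 x 14 mm, two aluminium uprights at y = +-62 mm, 112 mm tall over their black knobs, which reach out to y = +-79 mm. The board (100 mm in x, 90 mm in y, rails 112 mm long) tilts stiffly about an axis along y, 100 mm above the bench; its edge rises at most 135 mm. Origin: centre of the underside, z up.
- vise_blue: The same holder with the same sort of board in blue, without a yellow dot; not to be disturbed. The two holders may be in either place. Same sizes and origin.
- blue_spot (a point): Centre of the top of the black chip on the blue board; axes as for the green one. Leave alone.
- tip_cleaner: Loose black soldering-tip cleaner with brass wool on top, 60 mm diameter, 43 mm high, 0.25 kg. Origin centre of the underside. Leave alone.
- solder_reel: Loose solder reel, silvery with green flanges, standing on a flange, 64 mm diameter, 45 mm high, 0.4 kg. Origin centre of the underside. Leave alone.
- flux_bottle: Loose clear flux bottle with blue cap, 44 mm diameter, 95 mm high. Origin centre of the underside. Leave alone.
- screwdriver: Loose red-handled screwdriver, 170 mm long, lying along its x. Leave alone.
- parts_bin: Loose blue divided parts bin, 100 x 75 x 40 mm. Origin centre of the underside. Leave alone.
Mind the look-alikes: they are no part of the job. Leave any pink or red look-alike of the vise_green alone.

How it is judged:
By the outcome, as a careful person would: the job done as asked, in the order asked, and still so for the second after the job is handed in, with the robot touching nothing.
It also fails if it takes over 48 s, if anything falls off the work surface, if the arm or the gripper's body presses on something with over 40 N, if the wrist force passes 120 N, or if a joint passes its speed limit or range.

## Working session

There is one attempt and no reset: what is moved stays moved. The work goes in short steps, Python scripts to look and compute and a tool call to move; the robot and the scene stay as the last step left them, time stands still between calls to the robot, and variables do not carry over. Pictures are saved under pics/ and viewed, at most 10 in all, crops included, and the job is handed in when it is done.

Besides the shell and the picture viewer there is one more tool, called after "Emit:" as name([rows], argument=value, ...), one row to a line, values as JSON. move_arm: Moves the arm, as the interface text tells. Its arguments: {"type":"object","properties":{"moves":{"type":"array"},"newtons":{"type":"number"}},"required":["moves"]}

```bash
ls; mkdir -p pics
cat > h.py <<'E'
import numpy as np, cv2
from workcell import get_state, grab_frame, hand_in, trace
def cloud(f):
    K=f["K"];z=f["z_map"];v,u=np.mgrid[0:400,0:640]
    p=np.stack([(u-K[0,2])/K[0,0]*z,-(v-K[1,2])/K[1,1]*z,-z],-1)
    return p@np.array(f["rotation"]).T+np.array(f["origin"])
def save(f,n): cv2.imwrite("pics/"+n,f["color"][...,::-1])
E
python3 - <<'E'
from h import *
np.set_printoptions(precision=3,suppress=True)
for c in("scene","top"):
    f=grab_frame(c);save(f,c+"0.png");P=cloud(f);np.savez(c+"0.npz",P=P,c=f["color"],z=f["z_map"])
    print(c,f["K"].tolist(),f["origin"],f["rotation"],[k for k in f])
    for l in["pen","stand","vise_green","vise_blue","tip_cleaner","solder_reel","flux_bottle","screwdriver","parts_bin"]:
        for d in trace(l,c)[:3]:
            m=d["region"]&(f["z_map"]>0);q=P[m]
            print(l,round(d["p"],2),d["extent"],np.median(q,0) if len(q) else 0, np.percentile(q,2,0) if len(q) else 0,np.percentile(q,98,0) if len(q) else 0)
s=get_state();print(s)
E
```

```text
picsTraceback (most recent call last):
  File "<stdin>", line 4, in <module>
  File "h.py", line 6, in cloud
    return p@np.array(f["rotation"]).T+np.array(f["origin"])
           ~^~~~~~~~~~~~~~~~~~~~~~~~~~
ValueError: matmul: Input operand 1 has a mismatch in its core dimension 0, with gufunc signature (n?,k),(k,m?)->(n?,m?) (size 4 is different from 3)
```

Rotation is a quaternion.

```bash
sed -i 's/^import numpy.*/&\nfrom scipy.spatial.transform import Rotation as R/; s/np.array(f\["rotation"\]).T/R.from_quat(f["rotation"]).as_matrix().T/' h.py
python3 - <<'E'
from h import *
np.set_printoptions(precision=3,suppress=True)
for c in("scene","top"):
    f=grab_frame(c);save(f,c+"0.png");P=cloud(f);np.savez(c+"0.npz",P=P,c=f["color"],z=f["z_map"])
    print(c,f["K"].tolist(),f["origin"],f["rotation"],[k for k in f])
    for l in["pen","stand","vise_green","vise_blue","tip_cleaner","solder_reel","flux_bottle","screwdriver","parts_bin"]:
        for d in trace(l,c)[:3]:
            m=d["region"]&(f["z_map"]>0);q=P[m]
            print(l,round(d["p"],2),d["extent"],np.median(q,0) if len(q) else 0, np.percentile(q,2,0) if len(q) else 0,np.percentile(q,98,0) if len(q) else 0)
s=get_state();print(s)
E
```

```text
scene [[384.2151747286656, 0.0, 321.06616029677497], [0.0, 384.2151747286656, 201.50451544008664], [0.0, 0.0, 1.0]] [ 1.112 -0.154  0.846] [0.265 0.222 0.589 0.73 ] ['color', 'z_map', 'K', 'origin', 'rotation']
pen 0.77 [353.7, 161.9, 367.5, 192.5] [0.476 0.071 0.169] [0.462 0.061 0.103] [0.481 0.086 0.196]
stand 0.67 [337.5, 184.3, 373.4, 230.2] [0.478 0.069 0.013] [0.423 0.027 0.001] [0.514 0.118 0.108]
stand 0.41 [389.1, 224.5, 447.8, 256.4] [0.658 0.164 0.106] [0.607 0.107 0.083] [0.703 0.217 0.126]
vise_green 0.83 [219.1, 254.6, 295.3, 318.1] [ 0.678 -0.21   0.09 ] [ 0.616 -0.276  0.006] [ 0.723 -0.143  0.12 ]
vise_green 0.68 [173.7, 138.5, 235.0, 197.2] [ 0.244 -0.327  0.036] [ 0.134 -0.398 -0.001] [ 0.296 -0.261  0.109]
vise_green 0.63 [243.5, 167.3, 303.3, 226.9] [ 0.414 -0.138  0.099] [ 0.345 -0.203  0.005] [ 0.469 -0.071  0.11 ]
vise_blue 0.8 [381.1, 224.6, 450.4, 288.3] [0.666 0.161 0.026] [0.607 0.096 0.001] [0.714 0.231 0.123]
tip_cleaner 0.61 [327.3, 231.6, 349.0, 256.5] [ 0.582 -0.011  0.034] [ 0.528 -0.036  0.   ] [0.599 0.019 0.044]
tip_cleaner 0.38 [220.8, 254.4, 29
[... 1853 characters left out ...]
 214.5] [ 0.434 -0.33   0.066] [ 0.418 -0.353  0.021] [ 0.454 -0.317  0.098]
screwdriver 0.64 [170.0, 126.3, 199.0, 171.5] [0.671 0.377 0.022] [ 0.587  0.349 -0.   ] [0.716 0.425 0.031]
{'time_s': 1.05, 'joint_positions': array([ 1.207,  0.521, -0.036,  1.599,  0.021,  1.021, -0.113]), 'joint_velocities': array([ 0.002, -0.   , -0.001,  0.001,  0.001, -0.001,  0.001]), 'joint_torque': array([  0.001, -92.685,   1.979, -37.025,   0.018,   0.002,  -0.   ]), 'eef_pos': array([ 0.181, -0.598,  0.253]), 'ee_rot': array([ 0.989,  0.146, -0.   , -0.   ]), 'ft_force': array([ 0.676, -0.236,  0.211]), 'moment': array([ 0.013, -0.038, -0.057]), 'grasp_force': 0.0, 'gripper_width': 0.08517469783620299}
```

View pics/scene0.png

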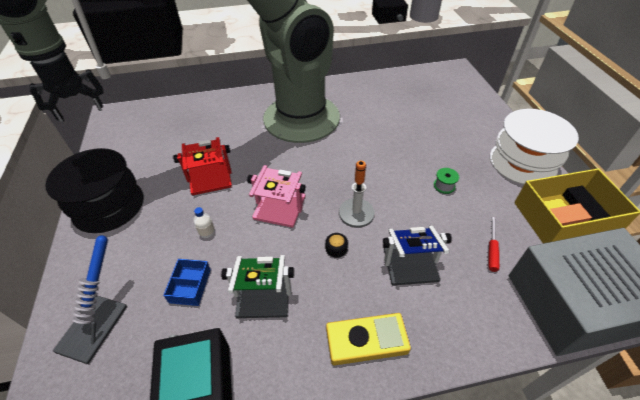

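View pics/top0.png

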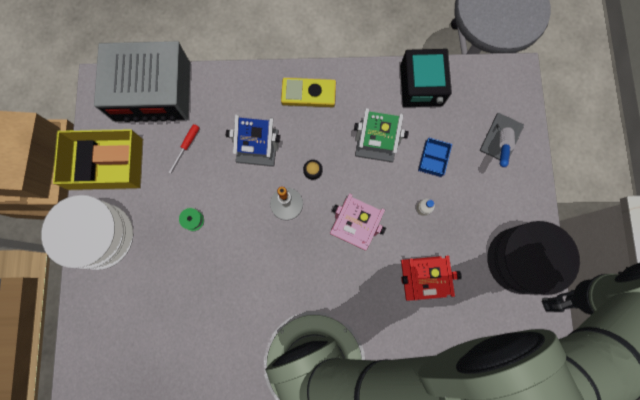

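Scene view: the pen is orange at (360,175) in the white tube at (357,205). The green holder is at (258,275), with look-alikes in pink (275,190) and red (204,165). The blue holder is at (416,245). I'm choosing the green one at top px (380,132), and will measure it and check it in a crop.

Run:
```python
from h import *
np.set_printoptions(precision=4,suppress=True)
out=[]
for c,box in(("scene",(215,245,300,320)),("top",(345,100,415,170))):
    d=np.load(c+"0.npz");P=d["P"];C=d["c"];z=d["z"]
    x0,y0,x1,y1=box
    M=np.zeros((400,640),bool);M[y0:y1,x0:x1]=1
    h=cv2.cvtColor(C,cv2.COLOR_RGB2HSV)
    g=M&(h[...,0]>45)&(h[...,0]<80)&(h[...,1]>120)&(z>0)&(P[...,2]>.07)
    y=M&(h[...,0]>20)&(h[...,0]<35)&(h[...,1]>140)&(h[...,2]>120)&(z>0)
    n,l,st,ce=cv2.connectedComponentsWithStats(y.astype(np.uint8))
    print(c,"yellow",[(st[i].tolist(),ce[i],np.median(P[l==i],0)) for i in range(1,n) if st[i,4]>5])
    q=P[g]
    for _ in range(6):
        cen=np.median(q,0) if _==0 else q.mean(0)
        A=np.c_[q[:,:2],np.ones(len(q))];k=np.linalg.lstsq(A,q[:,2],rcond=None)[0];r=q[:,2]-A@k
        q=q[abs(r)<max(.0025,1.5*np.median(abs(r)))]
    nn=np.array([-k[0],-k[1],1]);nn/=np.linalg.norm(nn)
    print("plane n",nn,"tilt",np.arccos(nn[2]),"az",np.degrees(np.arctan2(nn[1],nn[0])),len(q),g.sum(),np.std(r),q.mean(0))
    # pen / stand
    S=(np.hypot(P[...,0]-.465,P[...,1]-.072)<.07)&(z>0)
    o=S&((h[...,0]<14))&(h[...,1]>150)&(P[...,2]>.12)
    w=S&(P[...,2]>.03)&(P[...,2]<.112)&(h[...,1]<60)
    f=S&(P[...,2]>.008)&(P[...,2]<.022)
    for nme,m in(("pen",o),("tube",w),("foot",f)):
        pts=P[m];
        def fit(p):
            A=np.c_[2*p[:,:2],np.ones(len(p))];s=np.linalg.lstsq(A,(p[:,:2]**2).sum(1),rcond=None)[0];return s[:2],np.sqrt(s[2]+s[:2]@s[:2])
        print(nme,len(pts),pts.min(0),pts.max(0),fit(pts) if nme!="foot" else cv2.minEnclosingCircle(pts[:,:2].astype(np.float32)))
    p=P[o];
    for a in np.arange(.12,.2,.015):
        t=p[(p[:,2]>a)&(p[:,2]<a+.015)]
        if len(t)>2: print(a,t.mean(0),len(t))
    out.append(cv2.resize(C[y0:y1,x0:x1],(380,380),interpolation=cv2.INTER_CUBIC))
cv2.imwrite("pics/crop.png",np.hstack(out)[...,::-1])
```

```text
scene yellow [([247, 272, 10, 6, 49], array([251.898 , 274.5918]), array([ 0.6671, -0.2224,  0.1091]))]
plane n [-0.3136  0.0573  0.9478] tilt 0.32442728822770134 az 169.64355369793483 772 799 0.0010026556099265933 [ 0.6659 -0.2159  0.1036]
pen 179 [0.459  0.0609 0.128 ] [0.4834 0.0824 0.1968] (array([0.4709, 0.0719]), np.float64(0.008936932066465864))
tube 245 [0.4505 0.0558 0.0308] [0.4853 0.0911 0.1112] (array([0.4673, 0.0737]), np.float64(0.01307022932478138))
foot 636 [0.4202 0.0249 0.008 ] [0.5177 0.1222 0.0217] ((0.46845871210098267, 0.07327116280794144), 0.05032734572887421)
0.12 [0.4761 0.0698 0.1316] 6
0.135 [0.4768 0.0692 0.1435] 32
0.15000000000000002 [0.4771 0.0694 0.1579] 34
0.16500000000000004 [0.4772 0.0697 0.1723] 37
0.18000000000000005 [0.4744 0.0704 0.1894] 59
0.19500000000000006 [0.4678 0.072  0.1957] 11
top yellow [([382, 124, 7, 6, 35], array([384.7714, 126.5714]), array([ 0.6665, -0.2199,  0.1107]))]
plane n [-0.3093  0.0547  0.9494] tilt 0.3195389476440427 az 169.98011764054422 364 577 0.0013653347386228159 [ 0.66   -0.2123  0.1034]
pen 30 [0.4523 0.0645 0.1461] [0.46   0.0819 0.1972] (array([0.4613, 0.074 ]), np.float64(0.008515786536583955))
tube 73 [0.4483 0.058  0.0305] [0.48   0.0919 0.1118] (array([0.4658, 0.076 ]), np.float64(0.013643241241948849))
foot 606 [0.4167 0.0125 0.008 ] [0.5235 0.1371 0.022 ] ((0.46108192205429077, 0.07463961094617844), 0.06271080672740936)
0.135 [0.4536 0.0724 0.1468] 3
0.15000000000000002 [0.4545 0.0705 0.1607] 6
0.16500000000000004 [0.4545 0.0717 0.1731] 7
0.18000000000000005 [0.4555 0.0719 0.1872] 12
```

View pics/crop.png

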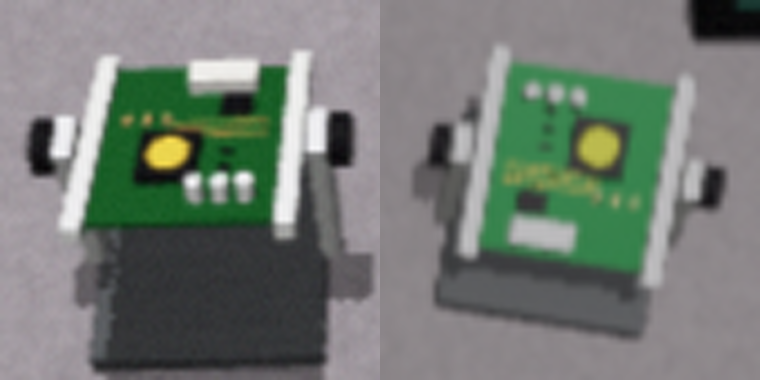

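The crop confirms the green board: yellow dot on a square black chip, at scene px (252,275) and top px (385,127). Both views agree:
- **Dot:** ≈ (0.667, -0.221, 0.110).
- **Board normal:** tilted 0.32 rad, azimuth 170°.
- **Tube axis:** ≈ (0.467, 0.074).

The tool stays vertical, so I'll pivot the pen between the pads using the tube mouth as the stop. For that the fingers must close along azimuth -100°, a spin of +27°.

Emit:
move_arm([
  [[31.5,-21.6,-5,10,0],[31.5,-21.6,-5,20,0],[31.5,-21.6,-5,27,0],[31.5,-21.6,-5,27,0],[31.5,-21.6,-5,27,0],[31.5,-21.6,-5,27,0],[38,-35,-5,27,0],[38,-35,-5,27,0],[38,-35,-5,27,0],[46.8,-56,-5,27,0],[46.8,-56,-5,27,0],[46.8,-56,-5,27,0],[46.8,-56,-5,27,0],[46.8,-56,-5,27,0],[46.8,-56,-5,27,0],[46.8,-56,-5,27,0]],
], newtons=40)

```text
time_s: 3.05
eef_pos: [0.4668, 0.0722, 0.3033]
ee_rot: [0.996, -0.089, 0.0, 0.0]
ft_force: [0.1, -0.5, 0.2]
gripper_width: 0.0854
grasp_force: 0.0
```

Emit:
move_arm([
  [[0,-0.15,5,0,0],[0,-0.15,9,0,0],[0,-0.15,12,0,0],[0,-0.15,13.5,0,0],[0,-0.15,13.7,0,0],[0,-0.15,13.7,0,0.5],[0,-0.15,13.7,0,1],[0,-0.15,13.7,0,1],[0,-0.15,13.7,0,1],[0,-0.15,13.7,0,1],[0,-0.15,13.7,0,1],[0,-0.15,13.7,0,1]],
], newtons=40)

```text
time_s: 4.55
eef_pos: [0.4674, 0.0748, 0.1668]
ee_rot: [0.996, -0.089, 0.0, -0.0]
ft_force: [0.0, -0.7, 7.7]
gripper_width: 0.025
grasp_force: 38.8
```

Emit:
move_arm([
  [[0,0,-2,0,1],[0,0,-4,0,1],[0,0,-6,0,1],[0,0,-7,0,1],[0,0,-7,0,1],[-0.5,0,-7,0,1],[-1,0,-7,0,1],[-1.5,0,-6.9,0,1],[-2,0,-6.9,0,1],[-2.5,0,-6.8,0,1],[-3,0,-6.7,0,1],[-3.5,0,-6.6,0,1],[-4,0,-6.4,0,1],[-4.4,0,-6.3,0,1],[-4.4,0,-6.3,0,1]],
])

```text
time_s: 6.42
eef_pos: [0.4235, 0.0826, 0.2292]
ee_rot: [0.996, -0.089, -0.0, 0.0]
ft_force: [2.5, -0.6, 0.2]
gripper_width: 0.0251
grasp_force: 39.2
```

Run:
```python
from h import *
f=grab_frame("scene");P=cloud(f);np.savez("s1.npz",P=P,c=f["color"],z=f["z_map"])
s=get_state();print(s["eef_pos"],s["gripper_width"],s["ft_force"])
cv2.imwrite("pics/s1.png",cv2.resize(f["color"][110:260,290:440],(600,600),interpolation=cv2.INTER_CUBIC)[...,::-1])
```

```text
[0.42357633 0.08255439 0.22925373] 0.025319885982229832 [ 1.52051089 -0.70448585 -0.550129  ]
```

View pics/s1.png

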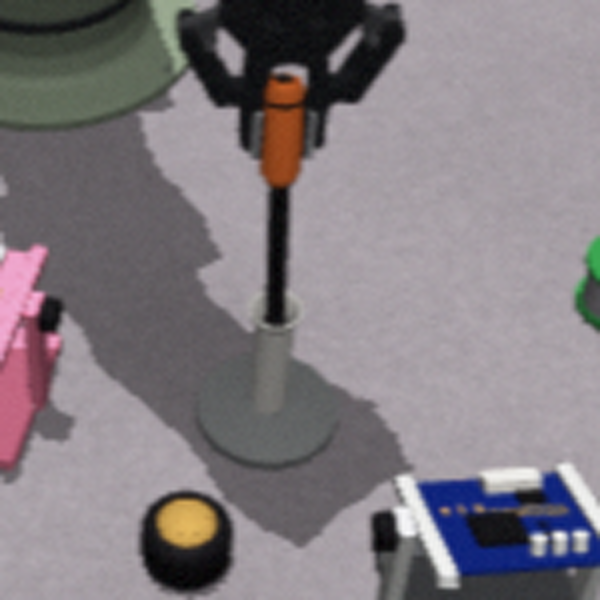

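The crop shows the pen pivoted towards the robot, with its tip still in the tube mouth at crop px (277,318). Next I'll draw it out along its axis and carry it to a point about 3 cm behind the aiming pose.

Emit:
move_arm([
  [[-0.5,0,-1.5,0,1],[-1.1,0,-3.3,0,1],[-1.5,0,-6,0,1],[-1,0.5,-8.5,0,1],[1,2.5,-9.6,0,1],[3.5,5.5,-9.6,0,1],[6.5,8.5,-9.6,0,1],[9.5,11.5,-9.6,0,1],[12.5,14.5,-9.6,0,1],[15.5,17.8,-9.6,0,1],[18.5,21.2,-9.6,0,1],[20.5,23.5,-9.6,0,1],[21.7,25,-9.6,0,1],[22.2,25.5,-9.6,0,1],[22.2,25.5,-9.6,0,1],[22.2,25.5,-9.6,0,1]],
])

```text
time_s: 8.48
eef_pos: [0.5969, -0.2066, 0.3256]
ee_rot: [0.996, -0.088, -0.0, -0.0]
ft_force: [-0.5, -0.4, -0.0]
gripper_width: 0.0251
grasp_force: 39.4
```

```bash
cat > m.py <<'E'
from h import *
import sys
np.set_printoptions(precision=4,suppress=True)
s=get_state();T=np.array(s["eef_pos"]);print(T,s["ee_rot"],s["gripper_width"])
G=T-[0,0,.003]
d=np.array([.667,-.221,.110]);n=np.array([-.3115,.056,.9486])
for c in("scene","top"):
    f=grab_frame(c);P=cloud(f);z=f["z_map"];C=f["color"]
    cv2.imwrite("pics/%s_%s.png"%(sys.argv[1],c),C[...,::-1])
    K=f["K"];Rm=R.from_quat(f["rotation"]).as_matrix();o=np.array(f["origin"])
    def proj(X):
        q=(np.atleast_2d(X)-o)@Rm;return np.c_[K[0,2]+K[0,0]*q[:,0]/-q[:,2],K[1,2]+K[1,1]*q[:,1]/q[:,2]]
    print(c,"grip px",proj(G),"pred tip px",proj(G-.144*n),"dot px",proj(d))
    h=cv2.cvtColor(C,cv2.COLOR_RGB2HSV)
    near=(np.linalg.norm(P-G,axis=-1)<.16)&(z>0)
    # points near expected axis
    rel=P-G;t=rel@n;rad=np.linalg.norm(rel-t[...,None]*n,axis=-1)
    m=near&(rad<.03)&(t<-.036)&(t>-.15)&(h[...,2]<90)
    p=P[m];print("shaft",len(p))
    if len(p)>15:
        # view dir correction: shift surface pts to axis by 7mm along view ray (perp to axis)
        for _ in range(4):
            cen=p.mean(0);u=np.linalg.svd(p-cen)[2][0];u*=np.sign(u[2])
            e=np.linalg.norm((p-cen)-((p-cen)@u)[:,None]*u,axis=1);p=p[e<max(.006,2*np.median(e))]
        v=cen-o;v-=v@u*u;v/=np.linalg.norm(v);cen=cen+v*.0055
        t=(p-cen)@u
        k=((G-cen)@u);print("axis",u,"tilt",np.arccos(u[2]),"az",np.degrees(np.arctan2(u[1],u[0])),"miss at G",G-cen-k*u,"low end",cen+t.min()*u,"dist G-tip",k-t.min(),len(p))
E
python3 m.py a
```

```text
[ 0.5969 -0.2066  0.3256] [ 0.9961 -0.0882 -0.0001 -0.0002] 0.025060983275740363
scene grip px [[240.0139 183.0455]] pred tip px [[249.0365 244.456 ]] dot px [[252.5382 274.1515]]
shaft 280
axis [-0.292   0.0554  0.9548] tilt 0.30174462413643527 az 169.2480097861869 miss at G [-0.0021  0.0007 -0.0007] low end [ 0.6405 -0.2152  0.1875] dist G-tip 0.14219995462944876 260
top grip px [[393.9972 123.3295]] pred tip px [[387.553  125.5887]] dot px [[385.1986 126.5353]]
shaft 0
```

View pics/a_scene.png

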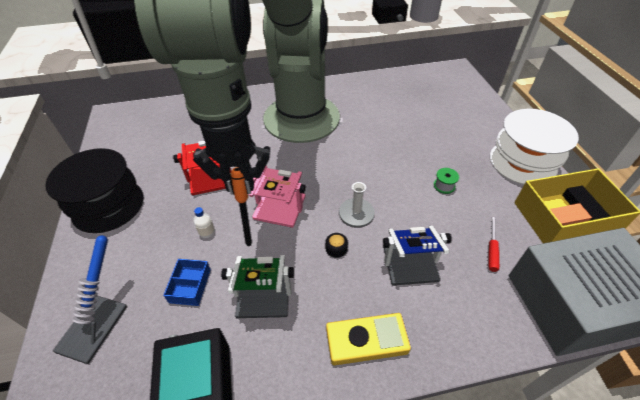

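The scene view shows the pen held at (245,205) and tilted, with the tip at (249,244) above the green board at (258,272). Its tilt is 0.30 rad and azimuth 169°, against the board's 0.32 rad and 170°. That's square to about 1°. Now closing to 5 cm.

Emit:
move_arm([
  [[0.4,0,0.9,0,1],[0.8,0.1,1.8,0,1],[1.1,0.1,2.6,0,1],[1.25,0.1,2.9,0,1],[1.25,0.1,2.9,0,1],[1.25,0.1,2.9,0,1],[1.25,0.1,2.9,0,1]],
])

```text
time_s: 9.45
eef_pos: [0.6094, -0.2109, 0.2966]
ee_rot: [0.996, -0.089, 0.0, 0.0]
ft_force: [-0.1, 0.9, -0.5]
gripper_width: 0.0252
grasp_force: 39.4
```

```bash
python3 m.py b
python3 - <<'E'
import cv2,numpy as np
a=cv2.imread("pics/b_scene.png")[160:310,210:310];cv2.imwrite("pics/bc.png",cv2.resize(a,(400,600),interpolation=cv2.INTER_CUBIC))
E
```

```text
[ 0.6094 -0.2109  0.2966] [ 0.9961 -0.0886  0.0002  0.    ] 0.025234961298811462
scene grip px [[240.88  198.464]] pred tip px [[249.6707 257.4196]] dot px [[252.5382 274.1515]]
shaft 260
axis [-0.2884  0.0603  0.9556] tilt 0.29909061858019265 az 168.20012234667297 miss at G [-0.0024  0.0002 -0.0007] low end [ 0.6531 -0.2197  0.1573] dist G-tip 0.14338902797797254 238
top grip px [[393.4358 122.7168]] pred tip px [[387.2139 124.9902]] dot px [[385.1986 126.5353]]
shaft 0
```

View pics/bc.png

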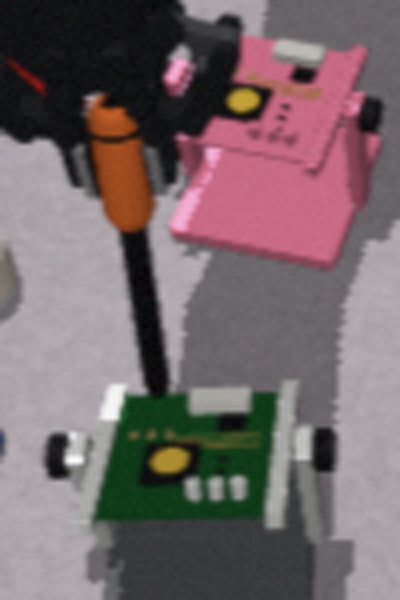

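The crop shows the shaft's line through (130,235) and (157,390) meeting the yellow dot at (170,462). The computed beam point is (0.6675, -0.2227, 0.1095), within 2 mm of the dot. Holding still.

Emit:
move_arm([
  [[0,0,0,0,1],[0,0,0,0,1],[0,0,0,0,1],[0,0,0,0,1],[0,0,0,0,1],[0,0,0,0,1],[0,0,0,0,1],[0,0,0,0,1],[0,0,0,0,1],[0,0,0,0,1],[0,0,0,0,1],[0,0,0,0,1],[0,0,0,0,1],[0,0,0,0,1],[0,0,0,0,1],[0,0,0,0,1],[0,0,0,0,1],[0,0,0,0,1],[0,0,0,0,1],[0,0,0,0,1]],
])

```text
time_s: 12.05
eef_pos: [0.6094, -0.2108, 0.2963]
ee_rot: [0.996, -0.089, -0.0, -0.0]
ft_force: [0.1, 0.4, -1.3]
gripper_width: 0.025
grasp_force: 39.4
```

Emit:
move_arm([
  [[0,0,0,0,1],[0,0,0,0,1],[0,0,0,0,1],[0,0,0,0,1],[-0.4,0,-0.9,0,1],[-1.2,0,-3,0,1],[-2.5,-0.5,-5,0,1],[-5,-3,-6,0,1],[-8,-6,-6,0,1],[-11,-9.5,-6,0,1],[-14,-13,-6,0,1],[-17,-16.5,-6,0,1],[-20,-20,-6,0,1],[-22.5,-23,-6,0,1],[-23.7,-25,-6,0,1],[-24,-25.6,-6,0,1],[-24,-25.6,-6,0,1],[-24,-25.6,-6,0,1]],
])

```text
time_s: 14.3
eef_pos: [0.4186, 0.0827, 0.3565]
ee_rot: [0.996, -0.089, 0.0, 0.0]
ft_force: [-0.6, -0.7, -0.5]
gripper_width: 0.0252
grasp_force: 39.5
```

```bash
sed -i 's/^d=.*/d=np.array([.4665,.074,.11]);n=np.array([-.29,.058,.955])/' m.py; python3 m.py c
```

```text
[0.4186 0.0827 0.3565] [ 0.996  -0.0892  0.0001  0.0001] 0.025157996252749185
scene grip px [[363.8149  94.9227]] pred tip px [[361.105  154.4642]] dot px [[358.8822 186.2896]]
shaft 225
axis [-0.292   0.0595  0.9546] tilt 0.302578718536327 az 168.48440460817565 miss at G [-0.0013  0.0009 -0.0005] low end [0.4615 0.0733 0.2181] dist G-tip 0.14232763002933002 221
top grip px [[273.0991 196.2654]] pred tip px [[281.3184 190.9242]] dot px [[284.3232 196.7024]]
shaft 0
```

Pen grip unchanged. Re-inserting the tip along its own axis, 2 cm deep.

Emit:
move_arm([
  [[-0.6,-0.1,4,0,1],[-0.6,-0.1,7.5,0,1],[-0.6,-0.1,9.2,0,1],[-0.6,-0.1,9.4,0,1],[-0.3,0,10.3,0,1],[0,0,11.2,0,1],[0.3,0,12.1,0,1],[0.5,0,12.7,0,1],[0.5,0,12.7,0,1]],
])

```text
time_s: 15.52
eef_pos: [0.4235, 0.0826, 0.229]
ee_rot: [0.996, -0.089, -0.0, -0.0]
ft_force: [2.6, -1.1, -0.2]
gripper_width: 0.0248
grasp_force: 39.5
```

Inserted with low force. Now straightening.

Emit:
move_arm([
  [[0.5,0,-0.1,0,1],[1,0,-0.2,0,1],[1.5,0,-0.3,0,1],[2,0,-0.4,0,1],[2.5,0,-0.5,0,1],[3,0,-0.5,0,1],[3.5,0,-0.6,0,1],[4,0,-0.6,0,1],[4.4,0,-0.6,0,1],[4.7,0,-0.6,0,1],[4.7,0,-0.6,0,1],[4.5,0,-0.6,0,1]],
])

```text
time_s: 17.02
eef_pos: [0.4678, 0.0747, 0.2354]
ee_rot: [0.996, -0.089, 0.0, -0.0]
ft_force: [0.7, 0.5, -0.8]
gripper_width: 0.0246
grasp_force: 39.4
```

```bash
sed -i 's/n=np.array.*/n=np.array([0,0,1.])/; s/t>-.15/t>-.115/' m.py; python3 m.py d; python3 -c "
import cv2
a=cv2.imread('pics/d_scene.png')[110:240,310:410];cv2.imwrite('pics/dc.png',cv2.resize(a,(460,598),interpolation=cv2.INTER_CUBIC))"
```

```text
[0.4678 0.0747 0.2354] [ 0.9961 -0.0886  0.0004 -0.0001] 0.024619675064990968
scene grip px [[362.6003 151.3705]] pred tip px [[358.7565 192.1547]] dot px [[358.8822 186.2896]]
shaft 107
axis [0.0003 0.0074 1.    ] tilt 0.007432679282535919 az 87.31378355145452 miss at G [-0.0003  0.0004 -0.    ] low end [0.468  0.0735 0.119 ] dist G-tip 0.11338035862284856 100
top grip px [[280.6308 186.7462]] pred tip px [[284.6053 197.7637]] dot px [[284.3232 196.7024]]
shaft 0
```

View pics/dc.png

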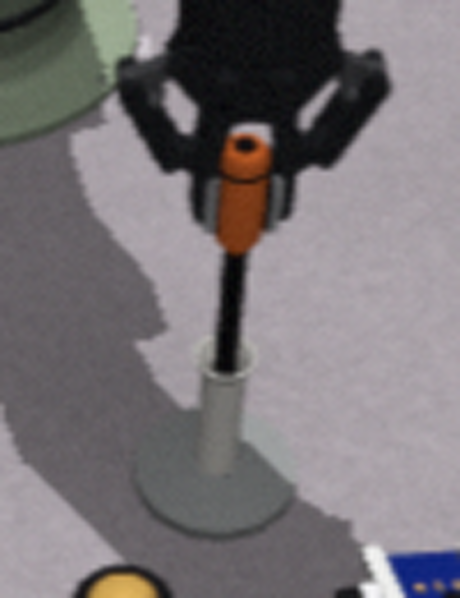

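The crop shows the pen upright (tilt 0.007 rad), with the shaft entering the tube mouth at (228,370). Pushing it down.

Emit:
move_arm([
  [[-0.1,0,1,0,1],[-0.1,0,2,0,1],[-0.1,0,3,0,1],[-0.1,0,4,0,1],[-0.1,0,5,0,1],[-0.1,0,6,0,1],[-0.1,0,6.6,0,1],[-0.1,0,6.8,0,1],[-0.1,0,7,0,1],[-0.1,0,7,0,1],[-0.1,0,7,0,1]],
])

```text
time_s: 18.5
eef_pos: [0.4672, 0.075, 0.1663]
ee_rot: [0.996, -0.089, 0.001, -0.0]
ft_force: [-2.5, 0.6, 16.2]
gripper_width: 0.0251
grasp_force: 41.3
```

Emit:
move_arm([
  [[0,0,0.1,0,1],[0,0,0.1,0,1]],
])

```text
time_s: 18.75
eef_pos: [0.468, 0.0751, 0.1661]
ee_rot: [0.996, -0.089, 0.002, -0.0]
ft_force: [-1.3, -2.0, 29.5]
gripper_width: 0.0249
grasp_force: 42.8
```

Firmly on the floor: the force rises and it goes no lower. Easing off, releasing and backing off upward.

Emit:
move_arm([
  [[0,0,-0.1,0,1],[0,0,-0.1,0,0.7],[0,0,-0.1,0,0.3],[0,0,-0.1,0,0],[0,0,-0.1,0,0],[0,0,-0.1,0,0],[0,0,-0.1,0,0],[0,0,-0.1,0,0],[0,0,-1.5,0,0],[0,0,-4,0,0],[0,0,-8,0,0],[0,0,-13,0,0],[-3,0,-17,0,0],[-6,0,-19,0,0],[-6,0,-19,0,0],[-6,0,-19,0,0]],
])

```text
time_s: 20.75
eef_pos: [0.4077, 0.0853, 0.3547]
ee_rot: [0.996, -0.089, 0.0, -0.0]
ft_force: [0.2, -0.4, -0.1]
gripper_width: 0.0854
grasp_force: 0.0
```

Run:
```python
from h import *
np.set_printoptions(precision=4,suppress=True)
f=grab_frame("scene");P=cloud(f);save(f,"e.png");h=cv2.cvtColor(f["color"],cv2.COLOR_RGB2HSV)
m=(np.hypot(P[...,0]-.467,P[...,1]-.074)<.07)&(h[...,0]<14)&(h[...,1]>150)&(P[...,2]>.12)
print(m.sum(),P[m].min(0),P[m].max(0))
p=P[m]
for a in np.arange(.12,.2,.015):
    t=p[(p[:,2]>a)&(p[:,2]<a+.015)]
    if len(t)>2: print(a,t.mean(0),len(t))
P0=np.load("scene0.npz")["P"]
dd=np.abs(P-P0)[...,2]; 
for b in((215,245,300,320),(380,220,452,290),(325,228,351,260)): print(np.mean(dd[b[1]:b[3],b[0]:b[2]]>.01))
s=get_state();print(s["eef_pos"],s["time_s"])
```

```text
179 [0.4595 0.0617 0.1214] [0.4816 0.0822 0.1969]
0.12 [0.4733 0.0714 0.1254] 4
0.135 [0.4772 0.0699 0.1425] 31
0.15000000000000002 [0.4769 0.0705 0.1575] 38
0.16500000000000004 [0.4767 0.0699 0.1722] 37
0.18000000000000005 [0.4744 0.0714 0.1898] 59
0.19500000000000006 [0.4708 0.072  0.1959] 10
0.009254901960784314
0.008333333333333333
0.008413461538461538
[0.4077 0.0853 0.3543] 20.8
```

View pics/e.png

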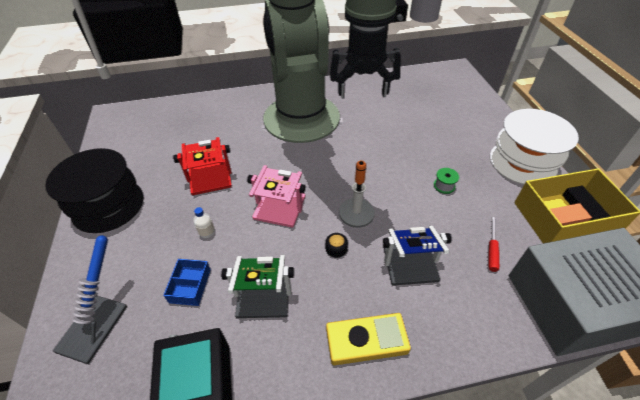

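The view shows the pen upright in its tube at (360,175), at its original height. Both boards and everything else are unmoved, and the gripper is clear.

```bash
python3 -c "
from workcell import hand_in
print(hand_in())"
```

```text
the job is handed in; nothing more can be done
None
```

The job is handed in at about 21 s of the 48 s allowed: the pen was held still for over two seconds, aimed within about 2 mm of the yellow dot from 5 cm and about 1° off square, then pushed fully down in its tube, with nothing else seen to move.

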